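Shut the hatch and lock its quarter-turn fastener

ROBOT

A 6-joint arm with a two-finger parallel gripper is mounted at the origin on a cart in front of the work surface, level with it; the furniture and walls round the work are solid. World frame = base frame: x ahead of the robot, y to its left, z up, the work surface at z = 0. Lengths are in mm, angles in degrees, forces in N, time in s.
With the tool pointing down it reaches from about 300 to 850 mm from the base axis. Payload 4.2 kg.
Tool frame: the origin (TCP) lies at the very end of the fingers, on their centre line; the grasp point (between the pads) lies 19 mm behind it; z points along the fingers, y is the line along which they close (so a half turn about z gives the same grasp; the last joint's range is limited). The gripper opens to 91 mm and grips with 3 to 60 N. Pads are 32 mm wide; open, the fingers measure 118 mm over their backs; the gripper's body (76 mm by 178 mm) begins 60 mm behind the grasp point.
Start: joints at [-75.63, 18.312, 89.639, -0, 72.044, -1.146], TCP at [153.816, -554.061, 213.976] pointing down, gripper open.
Joint ranges: [-177.97, 177.97], [-48.28, 115.42], [12.27, 149.76], [-77.06, 257.06], [2.81, 150.46], [-146.56, 146.56]. Speed limits (degrees/s): [147.25, 147.25, 180, 180, 180, 180].

INTERFACE

Orientations are given as [roll, pitch, yaw] about the fixed x, y, z axes, in that order (R = Rz(yaw) Ry(pitch) Rx(roll)).
In Python, from workcell import env gives the robot as it stands.
- The arm moves only by the shell command python3 -m pendant 'ROWS' [FORCE]. ROWS is a JSON object of lists of equal length, an entry for each row: "translation": the shift along the tool's x, y, z in mm, a list of three; "roll": the turn about the tool's z in rad; "hand": the closure in counts, from 0 (fully open) to 255 (shut). In form: {"translation": [[dx, dy, dz], ...], "roll": [roll, ...], "hand": [hand, ...]}. A call has exactly 8 rows; each row shifts and turns the commanded pose from where the row before left it, along the tool's axes as they then stand; what a row does not reach is not made up. A row lasts 1/12 s, in which the tool goes at most 41.7 mm and 7.16 degrees, less where a joint would pass 70% of its speed; a pose out of reach is approached as far as the arm can. A call with a gripper value outside its range is refused whole. The fingers move at their own pace and stop on an object; FORCE is the grip in N (left out, the last holds). Time passes only in rows, so rows that do not move let the fingers close, or fill a call up. It gives the time, the measured TCP pose, the force, the opening and the grip force at its end, in the units of the state.
- env.state(): the state, without advancing time (a new reading comes with each control period).
- env.grab_frame(name): name is "scene" or "top" or "wrist"; returns a dict with "frame" (400x640x3 uint8, red, green, blue), "z_map" (400x640 float32, mm along the optical axis (not along the pixel's ray), 0 where there is no reading), "fx", "fy", "cx", "cy" (pixels), "pose" (4x4, takes a point from camera to world coordinates). Camera axes: x right, y down, z forward; pixel columns grow to the right and rows downward; lengths in mm; the calibration is good to about 2 mm. A picture is of the moment at which its call begins.
- env.job_done(): hands the job in; it is judged then, once.
Trained networks look in a picture, given as the dict that the camera call returned (one of the last four; its "shot" number tells which), for a name from the list of things; names that differ only in an ending like _2 or _b are one class to them, and where a whole thing is asked for, a point or a joint stands for the part that bears it (a point fixed in the world has none). Each returns a list of dicts, best first, with "score" (0 to 1); they miss things now and then, are a little off and sometimes report something else, mostly with a low value. They report only what shows in the picture. A call takes as long as a camera call.
- env.recognise(picture, label): "rect" ([centre column, centre row, width, height] in pixels, round what is visible of it).
- env.regions_of(picture, label): "pixels" (400x640 bool, what is visible of it) and "rect" ([centre column, centre row, width, height] in pixels, round what is visible of it).
The state is a dict: "time_s": time; "qpos": joint angles; "qvel": joint speeds; "effort": joint torques, N m; "ee_pos": TCP position; "ee_rot": TCP orientation; "force": force on the tool from outside, world axes, zero at the start; "torque": the same for the moment, N m; "gripper_width": finger opening in mm; "gripper_force": force on a finger pad.
Only numpy, scipy, OpenCV 4.12 (cv2) and the standard library are available. Lean on these libraries where they do the work, as an engineer would, in place of code of your own. Each camera call takes 0.05 s, during which the arm holds its last target. There are 200 camera calls.

TASK

Shut the hatch of the grey control housing, then lock it with its wing fastener: push the wing down against its spring and turn it about a quarter turn clockwise until it springs up into its locked notch and stays there when you let go. The notch is not at quite the same angle on every housing, and the wing can be turned past it, so feel for it. Leave the things lying around the housing where they are.

Things in the scene. Friction and masses are not known exactly. Their poses are not given: they have to be found in the camera images.
- housing: Grey steel control housing fixed to the bench, 240 (x) x 220 (y) x 75 mm high; position and yaw vary. Origin: centre of its underside, on the bench; x points from the front (free edge of the hatch, towards the robot) to the back (hinge), z up.
- hatch (a joint): Angle of the flat grey hatch (244 x 224 x 5 mm) on the housing, rad: 0 = shut, positive = raised. Hinge line along the housing's y at x = +120, z = +75 mm. The stiff hinge keeps the hatch where it is left; about 5 N straight down near its front edge shuts it.
- hatch_edge (a point): Point on the upper face of the hatch at the middle of its front edge, 222 mm from the hinge line. When shut it lies 80 mm above the bench, at x = -102, y = 0 mm of the housing. The hatch is bare for pushing on at x = -110 to -40, y = 45 to 95 mm of the housing, and at y = -45 to -95 mm.
- wing_grip (a point): Middle of the black wing bar, on its turning axis (x = -62, y = 0 of the housing, 115 mm above the bench when the hatch is shut and the wing up; the axis is square to the hatch). Bar: 66 mm long (this point's y), 12 mm thick (x), +-15.5 mm high (z), on a steel disc of 68 mm diameter whose upper face is 15 mm below this point and may be pushed on.
- wing (a joint): Turn of the wing, rad, clockwise from above: 0 = bar along the housing's y (open), 1.57 = along its x, stop at 2.0. Stays where it is left. Not pushed down, its tongue strikes a lip inside at 0.4 to 1.0. Pushed down it passes under the lip. The locked notch, about +-0.08 wide, has its centre anywhere from 1.35 to 1.79; a second lip follows it. Let go there it springs up and is held.
- plunger (a joint): How far wing and disc are pushed down, m: 0 = up, 0.011 = bottomed. Net push about 7 N at the start of the travel, 12 N at the bottom. At least 0.0075 passes the lips; let go under a lip (before or past the notch) it rests at about 0.006 (0.005 at the very edge of the notch) and can be gripped and turned again; in the locked notch it rests at about 0.001.
- spray_can: Bystander: spray can, 66 mm diameter, 225 mm high, upright beside the housing; origin at the centre of its underside.
- tape_roll: Bystander: roll of black tape, 55 mm diameter, 19 mm high; origin at the centre of its underside.
- oil_filter: Bystander: blue round oil filter, 69 mm diameter, 75 mm high, standing beside the housing; origin at the centre of its underside.
- spanner: Bystander: steel spanner, 175 mm long, 9 mm thick, lying in front of the housing; origin at the centre of its underside.
- brake_pad: Bystander: worn brake pad, 120 x 50 x 14 mm, lying beside the housing; origin at the centre of its underside.

How it is judged (in metres and radians):
On the way, in this order (a step that is already met when the one before it is completed fails the run):
1. the hatch is shut with the fastener still open (value of joint hatch below 0.025 rad and value of joint wing below 0.7 rad), for 0.1 s.
2. the wing is pushed down and turned under the lip (value of joint hatch below 0.03 rad and value of joint wing above 0.8 rad and value of joint plunger above 0.0055 m), for 0.05 s.
3. the wing has sprung up into its locked notch (value of joint wing above 1.2 rad and value of joint plunger below 0.003 m), for 0.2 s.
At the end, for the whole second after the job is handed in: The hatch is shut (within 0.025 rad), the wing is turned to its locked position (beyond 1.2 rad) and has sprung up into the notch (less than 3 mm down); the spray can stands upright, and it, the tape roll, the oil filter, the spanner and the brake pad are each within 40 mm of where they were (all of step 3 and value of joint hatch below 0.025 rad and distance of each of spray_can, tape_roll, oil_filter, spanner, brake_pad from where it was at the start of the episode below 0.04 m and angle between spray_can's own z axis and vertical below 0.2 rad); the robot touches nothing.
It also fails if it takes over 56 s, if anything falls off the work surface, if the arm or the gripper's body presses on something with over 40 N, if the wrist force passes 120 N, or if a joint passes its speed limit or range.

## Working session

There is one attempt and no reset: what is moved stays moved. The work goes in short steps, Python scripts to look and compute and a shell command to move; the robot and the scene stay as the last step left them, time stands still between calls to the robot, and variables do not carry over. Pictures are saved under pics/ and viewed, at most 10 in all, crops included, and the job is handed in when it is done.

```bash
mkdir -p pics
cat > h.py <<'E'
import numpy as np,cv2
from workcell import env
def pts(p,m):
    v,u=np.nonzero(m&(p["z_map"]>0)); z=p["z_map"][v,u]
    c=np.c_[(u-p["cx"])/p["fx"]*z,(v-p["cy"])/p["fy"]*z,z,np.ones(len(z))]
    return (c@np.array(p["pose"]).T)[:,:3]
def save(p,n): cv2.imwrite("pics/"+n,cv2.cvtColor(p["frame"],cv2.COLOR_RGB2BGR))
E
python3 - <<'E'
from h import *
s=env.state();print({k:np.round(v,2) for k,v in s.items()})
for cam in("scene","top"):
    p=env.grab_frame(cam);save(p,cam+"0.png")
    for n in["housing","hatch","wing","spray_can","tape_roll","oil_filter","spanner","brake_pad"]:
        r=env.regions_of(p,n)
        if r:
            P=pts(p,r[0]["pixels"]);print(cam,n,round(r[0]["score"],2),np.round(r[0]["rect"]),np.round(np.median(P,0)),np.round(np.percentile(P,2,0)),np.round(np.percentile(P,98,0)))
E
```

```text
{'time_s': np.float64(0.0), 'qpos': array([-75.63,  18.35,  89.71,  -0.  ,  72.04,  -1.15]), 'qvel': array([ 0.  ,  0.01, -0.03,  0.08, -0.02,  0.09]), 'effort': array([ -0.  , -41.25, -23.2 ,   0.07,   0.05,  -0.  ]), 'ee_pos': array([ 153.68, -553.56,  213.12]), 'ee_rot': array([-179.9 ,   -0.  ,   15.52]), 'force': array([-1.1 , -0.45,  0.55]), 'torque': array([-0.  , -0.01,  0.  ]), 'gripper_force': np.float64(0.0), 'gripper_width': np.float64(91.06)}
scene housing 0.93 [336. 199. 114.  98.] [540. -45.  81.] [ 453. -181.    5.] [696.  40. 181.]
scene hatch 0.72 [336. 175. 113.  54.] [558. -55. 136.] [ 471. -183.   83.] [691.  33. 191.]
scene wing 0.59 [350. 164.  29.  25.] [535. -67. 175.] [ 505. -106.  154.] [559. -41. 195.]
scene spray_can 0.85 [267. 215.  35.  75.] [626. 159. 151.] [611. 125.  16.] [659. 174. 226.]
scene tape_roll 0.86 [321. 264.  25.  22.] [494. 136.  17.] [469. 110.   0.] [519. 159.  22.]
scene oil_filter 0.8 [362. 145.  21.  16.] [ 606. -274.   72.] [ 578. -367.   -1.] [ 668. -250.   78.]
scene spanner 0.85 [388. 232.  36.  42.] [404. -62.   7.] [ 388. -153
[... 183 characters left out ...]
 [ 461. -187.    7.] [696.  31. 186.]
top hatch 0.72 [373. 186. 102.  92.] [576. -76. 128.] [ 474. -185.   81.] [694.  29. 188.]
top wing 0.65 [373. 204.  36.  26.] [536. -73. 173.] [ 509. -105.  137.] [566. -42. 194.]
top spray_can 0.72 [280. 163.  39.  48.] [632. 132. 207.] [612. 107.  15.] [668. 167. 227.]
top tape_roll 0.71 [369. 188. 100.  96.] [575. -75. 127.] [ 473. -186.   80.] [696.  31. 188.]
top oil_filter 0.81 [448. 177.  28.  29.] [ 607. -274.   71.] [ 579. -307.   12.] [ 640. -249.   77.]
top spanner 0.78 [367. 260.  64.  16.] [406. -40.   6.] [ 397. -133.   -3.] [429.   6.  11.]
top brake_pad 0.7 [447. 220.  42.  21.] [ 502. -280.   13.] [ 479. -335.    2.] [ 528. -227.   17.]
```

View pics/top0.png

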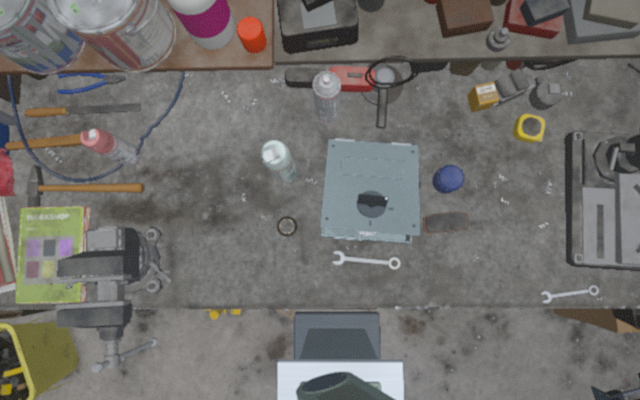

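Run:
```python
from h import *
p=env.grab_frame("top")
r=env.regions_of(p,"hatch")[0]; w=env.regions_of(p,"wing")[0]["pixels"]
m=r["pixels"]&~cv2.dilate(w.astype(np.uint8),np.ones((7,7))).astype(bool)
P=pts(p,m)
best=None;rng=np.random.default_rng(0)
for _ in range(500):
    a=P[rng.choice(len(P),3,False)];n=np.cross(a[1]-a[0],a[2]-a[0]);l=np.linalg.norm(n)
    if l<100: continue
    n/=l;i=abs((P-a[0])@n)<3
    if best is None or i.sum()>best.sum():best=i
Q=P[best];c=Q.mean(0);n=np.linalg.svd(Q-c)[2][2];n*=np.sign(n[2])
print("inl",best.sum(),len(P),"n",n,"tilt",np.degrees(np.arccos(n[2])),"hatch yaw guess(dir of -normal horiz)",np.degrees(np.arctan2(-n[1],-n[0])))
# in-plane rectangle
e1=np.cross(n,[0,0,1]);e1/=np.linalg.norm(e1);e2=np.cross(n,e1)
q=np.c_[(Q-c)@e1,(Q-c)@e2].astype(np.float32)
b=cv2.minAreaRect(q);print(b)
for k in cv2.boxPoints(b): print(np.round(c+k[0]*e1+k[1]*e2,1))
W=pts(p,w);h=(W-c)@n;T=W[h>35];print(len(T),np.round(np.median(h)),np.round(h.max()),T.mean(0),np.linalg.svd(T-T.mean(0))[2][0])
```

```text
inl 6774 7665 n [ 0.36015855 -0.0318757   0.93234637] tilt 21.19642338154274 hatch yaw guess(dir of -normal horiz) 174.94223633364368
((0.7905349731445312, -0.23309326171875), (223.90245056152344, 258.39599609375), 0.03751947730779648)
[711.3  22.6  78.9]
[471.3  43.7 172.3]
[ 451.7 -179.3  172.3]
[ 691.7 -200.4   78.8]
229 22.0 55.0 [544.59593293 -74.14242226 190.01445173] [-0.11919009 -0.99250305  0.02704481]
```

The picture shows the housing at about (371, 190) with its hatch half raised (21°). The wing is at (373, 204) across the housing, and the spanner at (367, 260), can at (280, 163), filter at (448, 177), pad at (447, 220) and tape at (287, 226) match the networks, apart from the top-view tape hit, which was wrong. The housing is at about (575, -77), yaw -5°. Next I move above the front right of the hatch with the fingers closed.

```bash
python3 -m pendant '{"translation":[[26.6,-19.8,0],[26.6,-19.8,0],[26.6,-19.8,0],[26.6,-19.8,0],[26.6,-19.8,0],[26.6,-19.8,0],[26.6,-19.8,0],[26.6,-19.8,0]],"roll":[0,0,0,0,0,0,0,0],"hand":[255,255,255,255,255,255,255,255]}' 20
python3 -m pendant '{"translation":[[26.6,-19.8,0],[26.6,-19.8,0],[26.6,-19.8,0],[26.6,-19.8,0],[26.6,-19.8,0],[26.6,-19.8,0],[26.6,-19.8,0],[26.6,-19.8,0]],"roll":[0,0,0,0,0,0,0,0],"hand":[255,255,255,255,255,255,255,255]}'
python3 -m pendant '{"translation":[[0,0,0],[0,0,0],[0,0,0],[0,0,0],[0,0,0],[0,0,0],[0,0,0],[0,0,0]],"roll":[-0.121,-0.121,-0.121,-0.121,-0.121,-0.121,-0.121,-0.121],"hand":[255,255,255,255,255,255,255,255]}'
```

```text
time_s: 1.72
ee_pos: [317.2, -343.2, 214.2]
ee_rot: [180.0, -0.0, 15.5]
force: [0.4, 0.5, 0.5]
gripper_width: 40.8
gripper_force: 0.0
time_s: 2.38
ee_pos: [480.0, -133.5, 214.2]
ee_rot: [180.0, -0.0, 15.5]
force: [0.2, 0.2, 0.3]
gripper_width: 0.4
gripper_force: 0.0
time_s: 3.05
ee_pos: [479.2, -134.9, 214.0]
ee_rot: [180.0, 0.0, 71.3]
force: [0.4, -0.3, -0.7]
gripper_width: 0.6
gripper_force: 0.0
```

```bash
python3 -m pendant '{"translation":[[0,0,15],[0,0,15],[0,0,15],[0,0,15],[0,0,15],[0,0,12],[0,0,12],[0,0,12]],"roll":[-0.06,-0.06,-0.06,-0.06,0,0,0,0],"hand":[255,255,255,255,255,255,255,255]}'
python3 -m pendant '{"translation":[[0,0,6],[0,0,5],[0,0,4],[0,0,3],[0,0,2],[0,0,2],[0,0,1],[0,0,0]],"roll":[0,0,0,0,0,0,0,0],"hand":[255,255,255,255,255,255,255,255]}'
```

```text
time_s: 3.72
ee_pos: [478.7, -134.9, 102.8]
ee_rot: [-180.0, 0.0, 84.7]
force: [-2.5, 0.2, 3.8]
gripper_width: 0.4
gripper_force: 1.7
time_s: 4.38
ee_pos: [479.5, -135.0, 80.2]
ee_rot: [179.9, 0.0, 84.7]
force: [-1.5, 0.5, 3.9]
gripper_width: 0.1
gripper_force: 1.9
```

```bash
python3 -m pendant '{"translation":[[0,0,0.7],[0,0,0.7],[0,0,0.7],[0,0,0.7],[0,0,0],[0,0,0],[0,0,0],[0,0,0]],"roll":[0,0,0,0,0,0,0,0],"hand":[255,255,255,255,255,255,255,255]}'
```

```text
time_s: 5.05
ee_pos: [479.6, -135.1, 80.1]
ee_rot: [179.9, 0.0, 84.7]
force: [-7.8, 1.7, 22.4]
gripper_width: 0.8
gripper_force: 11.5
```

```bash
python3 -m pendant '{"translation":[[0,0,-20],[0,0,-25],[0,0,-25],[13.3,5.5,-10],[13.3,5.5,-10],[13.3,5.5,-10],[13.3,5.5,0],[13.3,5.5,0]],"roll":[0,0,0,0,0,0,0,0],"hand":[255,255,255,0,0,0,0,0]}'
python3 - <<'E'
from h import *
print(np.round(env.state()["ee_pos"],1))
p=env.grab_frame("wrist");save(p,"w1.png")
for n in("hatch","wing"):
    r=env.regions_of(p,n)
    if not r: print(n,"none");continue
    P=pts(p,r[0]["pixels"]);print(n,r[0]["score"],np.round(r[0]["rect"]),np.round(np.median(P,0)),np.round(np.percentile(P,[1,99],0)))
    if n=="wing":
        T=P[(P[:,2]>122)&(P[:,2]<140)];d=np.linalg.svd(T-T.mean(0))[2][0]
        print(len(T),T.mean(0),d,cv2.minAreaRect(T[:,:2].astype(np.float32)))
    else:
        Q=P[P[:,2]<95];print(np.linalg.lstsq(np.c_[Q[:,:2]-[513,-71],np.ones(len(Q))],Q[:,2],rcond=None)[0])
p=env.grab_frame("top")
r=env.regions_of(p,"hatch")[0];P=pts(p,r["pixels"]);P=P[(P[:,2]>65)&(P[:,2]<95)]
print(cv2.minAreaRect(P[:,:2].astype(np.float32)))
E
```

```text
time_s: 5.72
ee_pos: [514.2, -70.8, 178.0]
ee_rot: [179.8, 0.0, 84.7]
force: [0.1, -0.6, 0.2]
gripper_width: 31.0
gripper_force: 0.0
[514.2 -70.8 178. ]
hatch 0.87 [393. 190. 306. 239.] [575. -30.  81.] [[ 455. -172.   79.]
 [ 699.   38.  131.]]
[ 2.18708402e-03 -1.65022980e-03  8.10882087e+01]
wing 0.85 [325. 208.  83.  78.] [517. -65. 101.] [[ 485. -100.   82.]
 [ 548.  -38.  133.]]
1147 [516.53826894 -64.30346576 130.84240031] [ 0.13001395  0.99144694 -0.01137298] ((516.4141235351562, -65.74455261230469), (56.15062713623047, 12.031866073608398), 82.57103729248047)
((571.64208984375, -77.79241180419922), (223.9597930908203, 256.0896301269531), 85.2311019897461)
```

View pics/w1.png

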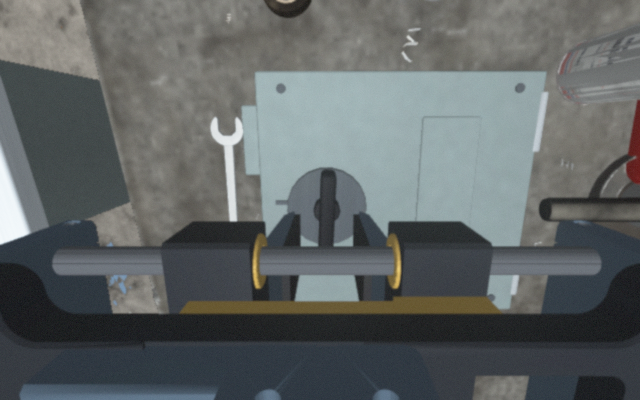

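The hatch is flat and shut. The wing bar runs from about (328, 170) to (328, 245) on its disc, with the fingers astride it and its axis near (515.5, -71). I go down and grip it.

```bash
python3 -m pendant '{"translation":[[0,1.3,0],[0,0,10],[0,0,15],[0,0,15],[0,0,13],[0,0,10],[0,0,8],[0,0,4]],"roll":[0.03,0,0,0,0,0,0,0],"hand":[0,0,0,0,0,0,0,0]}'
python3 -m pendant '{"translation":[[0,0,0],[0,0,0],[0,0,0],[0,0,0],[0,0,0],[0,0,0],[0,0,0],[0,0,0]],"roll":[0,0,0,0,0,0,0,0],"hand":[255,255,255,255,255,255,255,255]}' 35
```

```text
time_s: 6.63
ee_pos: [513.2, -71.6, 100.8]
ee_rot: [-179.9, 0.0, 83.0]
force: [-0.1, -0.5, 0.4]
gripper_width: 91.1
gripper_force: 0.0
time_s: 7.3
ee_pos: [514.0, -71.4, 102.3]
ee_rot: [180.0, 0.0, 83.0]
force: [0.0, 0.2, -0.1]
gripper_width: 40.6
gripper_force: 0.0
```

```bash
python3 -m pendant '{"translation":[[0,0,0],[0,0,0],[0,0,0],[0,0,0],[0,0,0],[0,0,0],[0,0,0],[0,0,0]],"roll":[0,0,0,0,0,0,0,0],"hand":[255,255,255,255,255,255,255,255]}'
python3 -m pendant '{"translation":[[0,0,2],[0,0,2],[0,0,2],[0,0,2],[0,0,1.5],[0,0,0],[0,0,0],[0,0,0]],"roll":[0,0,0,0,0,0,0,0],"hand":[255,255,255,255,255,255,255,255]}'
```

```text
time_s: 7.97
ee_pos: [514.4, -71.5, 102.2]
ee_rot: [179.9, 0.0, 83.0]
force: [1.2, -0.6, -1.5]
gripper_width: 11.8
gripper_force: 35.0
time_s: 8.63
ee_pos: [514.4, -71.5, 94.2]
ee_rot: [179.9, 0.0, 83.0]
force: [-1.2, 0.8, 9.8]
gripper_width: 11.6
gripper_force: 35.0
```

```bash
python3 -m pendant '{"translation":[[0,0,1],[0,0,1],[0,0,1],[0,0,0.5],[0,0,0],[0,0,0],[0,0,0],[0,0,0]],"roll":[0,0,0,0,0,0,0,0],"hand":[255,255,255,255,255,255,255,255]}'
```

```text
time_s: 9.3
ee_pos: [514.5, -71.5, 91.0]
ee_rot: [179.9, 0.0, 83.0]
force: [-1.7, -0.4, 11.4]
gripper_width: 11.7
gripper_force: 35.0
```

```bash
python3 -m pendant '{"translation":[[0,0,0],[0,0,0],[0,0,0],[0,0,0],[0,0,0],[0,0,0],[0,0,0],[0,0,0]],"roll":[0.1,0.1,0.1,0.1,0.1,0.1,0.1,0.1],"hand":[255,255,255,255,255,255,255,255]}'
python3 -m pendant '{"translation":[[0,0,0],[0,0,0],[0,0,0],[0,0,0],[0,0,0],[0,0,0],[0,0,0],[0,0,0]],"roll":[0.1,0.1,0.1,0.1,0.05,0,0,0],"hand":[255,255,255,255,255,255,255,255]}'; python3 -c "
from h import *
print(env.state()['torque'])"
```

```text
time_s: 9.97
ee_pos: [514.7, -71.6, 91.0]
ee_rot: [179.9, -0.1, 36.9]
force: [-1.9, -0.8, 10.6]
gripper_width: 12.0
gripper_force: 35.0
time_s: 10.63
ee_pos: [514.8, -71.8, 91.1]
ee_rot: [179.9, -0.1, 11.4]
force: [-1.0, -0.8, 11.8]
gripper_width: 11.7
gripper_force: 35.0
[-0.08958487  0.25386488 -0.01751769]
```

```bash
python3 -m pendant '{"translation":[[0,0,-1],[0,0,-1],[0,0,-1],[0,0,-1],[0,0,-1],[0,0,-1],[0,0,-1],[0,0,0]],"roll":[0,0,0,0,0,0,0,0],"hand":[255,255,255,255,255,255,255,255]}'
```

```text
time_s: 11.3
ee_pos: [514.7, -71.8, 96.0]
ee_rot: [179.9, -0.1, 11.4]
force: [3.2, -2.7, -1.6]
gripper_width: 11.6
gripper_force: 35.0
```

```bash
python3 -m pendant '{"translation":[[0,0,-0.5],[0,0,0],[0,0,0],[0,0,0],[0,0,0],[0,0,0],[0,0,0],[0,0,0]],"roll":[0.02,0.02,0.02,0.02,0,0,0,0],"hand":[255,255,255,255,255,255,255,255]}'
```

```text
time_s: 11.97
ee_pos: [514.8, -71.8, 98.3]
ee_rot: [179.9, -0.1, 6.7]
force: [0.9, -3.1, 8.0]
gripper_width: 11.9
gripper_force: 35.0
```

```bash
python3 -m pendant '{"translation":[[0,0,0],[0,0,0],[0,0,0],[0,0,0],[0,0,0],[0,0,0],[0,0,0],[0,0,0]],"roll":[0.02,0.02,0.02,0.02,0,0,0,0],"hand":[255,255,255,255,255,255,255,255]}'
```

```text
time_s: 12.63
ee_pos: [514.8, -71.8, 98.3]
ee_rot: [179.9, -0.1, 2.2]
force: [2.1, -2.4, 7.1]
gripper_width: 11.5
gripper_force: 35.0
```

```bash
python3 -m pendant '{"translation":[[0,0,-1],[0,0,-1],[0,0,-1],[0,0,-0.5],[0,0,0],[0,0,0],[0,0,0],[0,0,0]],"roll":[0,0,0,0,0,0,0,0],"hand":[255,255,255,255,255,255,255,255]}'
```

```text
time_s: 13.3
ee_pos: [514.7, -71.8, 100.8]
ee_rot: [179.9, -0.1, 2.2]
force: [3.8, -4.3, 5.3]
gripper_width: 12.1
gripper_force: 35.0
```

```bash
python3 -m pendant '{"translation":[[0,0,0],[0,0,0],[0,0,0],[0,0,0],[0,0,0],[0,0,0],[0,0,0],[0,0,0]],"roll":[0,0,0,0,0,0,0,0],"hand":[0,0,0,0,0,0,0,0]}'
python3 -m pendant '{"translation":[[0,0,0],[0,0,-3],[0,0,-8],[0,0,-15],[0,0,-20],[0,0,-20],[0,0,-20],[0,0,0]],"roll":[0,0,0,0,0,0,0,0],"hand":[0,0,0,0,0,0,0,0]}'
python3 - <<'E'
from h import *
p=env.grab_frame("wrist");save(p,"w2.png")
r=env.regions_of(p,"wing")[0];P=pts(p,r["pixels"]);T=P[P[:,2]>118]
print(r["score"],len(T),T.mean(0),np.median(T[:,2]),cv2.minAreaRect(T[:,:2].astype(np.float32)))
P=pts(p,env.regions_of(p,"hatch")[0]["pixels"]);Q=P[P[:,2]<90];print(np.linalg.lstsq(np.c_[Q[:,:2]-[513,-71],np.ones(len(Q))],Q[:,2],rcond=None)[0])
E
```

```text
time_s: 13.97
ee_pos: [513.8, -71.3, 100.0]
ee_rot: [-180.0, 0.0, 2.2]
force: [-0.1, -0.3, -0.3]
gripper_width: 62.4
gripper_force: 0.0
time_s: 14.63
ee_pos: [516.6, -71.8, 190.9]
ee_rot: [179.9, -0.5, 2.2]
force: [0.3, 0.7, 0.8]
gripper_width: 91.2
gripper_force: 0.0
0.71 1089 [520.66687407 -70.66488582 129.68393518] 129.90435479907714 ((519.0580444335938, -70.83685302734375), (59.557945251464844, 11.90910816192627), 1.9229220151901245)
[3.16820146e-03 6.55448175e-04 8.11235452e+01]
```

View pics/w2.png

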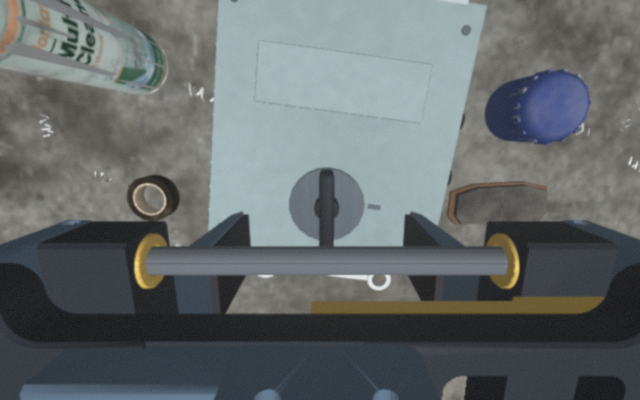

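The picture shows the bar along the housing's x at (327, 210). Its top is 1 mm lower than when open, which is the locked rest depth. The hatch is flat, the nearby objects look undisturbed, and the gripper is clear.

```bash
python3 -c "
from h import *
print(env.job_done())"
```

```text
the job is handed in; nothing more can be done
None
```

The hatch is shut and the wing is locked in its notch at about 1.44 rad, resting about 1 mm down; the gripper is clear, nothing was seen to move, and the job is handed in, though no verdict came back.

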